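# Mount a handle blank between bench centres

## Robot

A 6-joint arm with a two-finger parallel gripper is mounted at the origin on the work surface. World frame = base frame: x ahead of the robot, y to its left, z up, the work surface at z = 0. Lengths are in m, angles in rad, forces in N, time in s.
With the tool pointing down it reaches from about 0.3 to 0.875 m from the base axis. Payload 6.4 kg.
Tool frame: the origin (TCP) lies midway between the tips of the shut fingers; the grasp point (between the pads) lies 19 mm behind it; z points along the fingers, y is the line along which they close (so a half turn about z gives the same grasp; the last joint's range is limited). The gripper opens to 85 mm and grips with 20 to 120 N. Pads are 22 mm wide; open, the fingers measure 114 mm over their backs; the gripper's body (76 mm by 85 mm) begins 54 mm behind the grasp point. The pads swing forward as they close: fully open they stand 13 mm farther back than shut.
Start: joints at [-1.384, 0.181, 1.607, -0, 1.354, -0.206], TCP at [0.22, -0.531, 0.231] pointing down, gripper open.
Joint ranges: [-2.99, 2.99], [-0.89, 2.07], [0.3, 2.58], [-1.14, 4.28], [0, 2.63], [-3.12, 3.12]. Speed limits (rad/s): [2.57, 2.57, 3.01, 3.14, 3.14, 3.14].

## Interface

Orientations are given as a unit quaternion [w, x, y, z].
In Python, from bench import get_obs, camera, hand_in gives the robot as it stands.
- The arm moves only by the tool carry_out, never from a script. Its argument "plan" is a list that holds one entry, the list of rows, each a list of 7 numbers: the shift along the world's x, y, z in m, then the turn, a rotation vector about the world's x, y, z in rad, then the opening, from 0 (shut) to 1 (fully open). In form: [[[x, y, z, rx, ry, rz, hand], ...]]. A call has exactly 5 rows; each row is the pose to reach, as a shift and turn from the pose commanded when the call began; what a row does not reach only later rows make up. A row lasts 1/12 s, in which the tool goes at most 41.7 mm and 7.16 degrees, less where a joint would pass 70% of its speed; a pose out of reach is approached as far as the arm can. A call with a gripper value outside its range is refused whole. The fingers move at their own pace and stop on an object; the grip force is fixed at half the most. Time passes only in rows, so rows that repeat a pose let the fingers close, or fill a call up. It gives the time, the measured TCP pose, the force, the opening and the grip force at its end, in the units of the state.
- get_obs(): the state, without advancing time (a new reading comes with each control period).
- camera(name): name is "scene" or "top"; returns a dict with "pixels" (480x640x3 uint8, red, green, blue), "z_map" (480x640 float32, m along the optical axis (not along the pixel's ray), 0 where there is no reading), "camera_matrix" (3x3 intrinsics, pixels), "cam_to_world" (4x4, takes a point from camera to world coordinates). Camera axes: x right, y up, looking along -z (the intrinsics and any distortion apply to the point x, -y, -z); pixel columns grow to the right and rows downward; lengths in m; the calibration is good to about 2 mm. A picture is of the moment at which its call begins.
- hand_in(): hands the job in; it is judged then, once.
The state is a dict: "time_s": time; "q": joint angles; "dq": joint speeds; "joint_efforts": joint torques, N m; "eef_pos": TCP position; "eef_rot": TCP orientation; "wrist_force": force on the tool from outside, world axes, zero at the start; "torque": the same for the moment, N m; "opening": opening from 0.0 (shut) to 1.0 (fully open); "grasp_force": force on a finger pad.
Only numpy, scipy, OpenCV 4.12 (cv2) and the standard library are available. Lean on these libraries where they do the work, as an engineer would, in place of code of your own. Each camera call takes 0.05 s, during which the arm holds its last target. There are 200 camera calls.

## Task

Mount the wooden handle blank between the cups of the bench centres: put its thick pin into the headstock cup, fully home against the depth stop inside, with the blank lying on the rest, then push the tailstock up so that its cup takes the thin pin and presses the blank firmly against the headstock, with no end play left. Only then slide the tailstock's clamp all the way to its end stop and let go of everything; do not ram the blank, and leave the dapping block, the tin and the hammer alone.

Things in the scene. Friction and masses are not known exactly. Their poses are not given: they have to be found in the camera images.
- blank: Pale wooden rod: square body 120 x 24 x 24 mm with a round pin on the middle of each end face, 160 mm overall. The pin at +x is thick (16 mm diameter, 24 mm long), the one at -x thin (9 mm diameter, 16 mm long). About 55 g. Origin: centre of the square body's underside; x along the rod towards the thick pin, z up, the rod's axis 12 mm above the origin. At any yaw at the start.
- thick_end (a point): Centre of the end face of the blank's thick pin (body frame [84, 0, 12] mm).
- thin_end (a point): Centre of the end face of the blank's thin pin (body frame [-76, 0, 12] mm).
- bed: Bed of the bench centres, fixed to the bench: dark steel bar 390 x 70 x 24 mm. Origin on the bench surface, x along the bed towards the headstock, z up; the bar runs from x = -225 to +165 mm. The line of the cups is y = 0, z = 72 mm. Between rest and headstock cup the bed is free for the fingers.
- rest (a point): Middle of the top of the aluminium rest that carries the blank's underside, at [-28, 0, 59] mm of the bed frame, so that the blank lies 1 mm below the line of the cups. The rest is 16 mm long; two lips leaning outwards, about 30 mm apart at their feet and 72 mm above the bench at the top, hold the blank sideways.
- headstock: Grey block fixed on the bed, x = 110 to 160 mm of the bed frame, 60 mm wide, top at 100 mm. A steel cup, rim 33 mm over the outside, stands 28 mm out of its -x face with the opening towards -x. Frame equal to that of the bed.
- head_mouth (a point): Centre of the mouth of the headstock cup, at [82, 0, 72] mm of the bed frame. Inside, the cup is 25 mm wide at its mouth and narrows to 19 mm. A flat depth stop closes it 10 to 20 mm inside the mouth; its setting differs each time and is not measured: feel for it with the pin. The thick pin is home when its end is on the stop. Axes as the bed.
- tailstock (a joint): Position of the tailstock along the bed in m: 0 fully back, growing towards the headstock, 0.075 at most; slides with a drag of about 3 N and stays where it is left. A mounted blank stops it between 0.048 and 0.062. Grey block 36 mm long, 56 mm wide, top at 90 mm, with a foot 62 mm long, 88 mm wide, top at 38 mm, behind it (-x).
- tail_cup (a point): Centre of the inner floor of the tailstock cup (steel, rim 28 mm outside, 18 mm out of the block's +x face), opening towards +x (to the headstock), 72 mm above the bench. 14 mm deep, 20 mm wide inside at its rim, about 13 mm at its floor. Axes as the bed.
- tail_grip (a point): Top centre of the tailstock's upright steel grip plate: 14 mm thick along the bed, 40 mm across it, 35 mm high, standing on the tailstock block (top at 125 mm above the bench). 22 mm behind (-x) the tail_cup point. Axes as the bed.
- clamp (a joint): Position of the clamp slide in m: moves across the bed on the tailstock's foot, towards the bed's +y, from 0 (released) to 0.04 (end stop, clamped), drag about 1.5 N.
- clamp_top (a point): Top centre of the clamp's black upright grip, 14 x 14 mm and 34 mm high, top 78 mm above the bench, on a slide plate 26 mm square whose top is 46 mm above the bench. 58 mm behind the tail_grip point along the bed. Axes as the bed.
- dapping_block: Bystander: wooden cube of 54 mm with round hollows. Origin at the centre of its underside.
- tin: Bystander: low round aluminium tin, 60 mm in diameter, 26 mm high. Origin at the centre of its underside.
- hammer: Bystander: hammer 240 mm long lying on the bench, handle to its -x. Origin about the middle of the tool.
There are look-alikes about, which are no part of the job. Of the things that look like the blank, take the one that is farthest to the robot's right at the start.

How it is judged:
On the way, in this order (a step that is already met when the one before it is completed fails the run):
1. the thick pin is in the headstock cup and the blank in line, tailstock not yet on it (x of thick_end in the frame of head_mouth above 0.008 m and y of thick_end in the frame of head_mouth between -0.005 and 0.005 m and z of thick_end in the frame of head_mouth between -0.005 and 0.005 m and angle between the x axis of blank and the x axis of bed, either way round below 0.06 rad and distance between thin_end and tail_cup above 0.015 m), for 0.1 s.
2. the tailstock presses the blank firmly (over 8 N) against the headstock (contact force between blank and headstock above 8 N and contact force between blank and tailstock above 8 N and distance between thin_end and tail_cup below 0.0045 m), for 0.05 s.
3. the clamp is slid to its end stop (value of joint clamp above 0.037 m), for 0.1 s.
At the end, for the whole second after the job is handed in: Thick pin at least 8 mm inside the headstock cup and within 5 mm of its axis; thin pin's end within 4.5 mm of the tailstock cup's floor centre, at most 2.5 mm short of the floor; blank in line within 0.06 rad and, like the tailstock, at rest; clamp within 3 mm of its stop; all released (x of thin_end in the frame of tail_cup below 0.0025 m and x of thick_end in the frame of head_mouth above 0.008 m and y of thick_end in the frame of head_mouth between -0.005 and 0.005 m and z of thick_end in the frame of head_mouth between -0.005 and 0.005 m and angle between the x axis of blank and the x axis of bed, either way round below 0.06 rad and distance between thin_end and tail_cup below 0.0045 m and value of joint clamp above 0.037 m and velocity of joint tailstock between -0.01 and 0.01 m/s and linear speed of blank below 0.01 m/s and contact force between the fingers and blank below 0.1 N); the robot touches nothing.
It fails at once if the blank is rammed: over 60 N against the headstock (contact force between blank and headstock above 60 N).
It fails at once if a bystander is moved more than 20 mm (distance of any of dapping_block, tin, hammer from where it was at the start of the episode above 0.02 m).
It also fails if it takes over 62 s, if anything falls off the work surface, if the arm or the gripper's body presses on something with over 40 N, if the wrist force passes 120 N, or if a joint passes its speed limit or range.

## Working session

There is one attempt and no reset: what is moved stays moved. The work goes in short steps, Python scripts to look and compute and a tool call to move; the robot and the scene stay as the last step left them, time stands still between calls to the robot, and variables do not carry over. Pictures are saved under pics/ and viewed, at most 10 in all, crops included, and the job is handed in when it is done.

Besides the shell and the picture viewer there is one more tool, called after "Emit:" by a JSON object that holds its "method" and its "body", one argument or row to a line. carry_out: Moves the arm, as the interface text tells. Its arguments: {"type":"object","properties":{"plan":{"type":"array","items":{"type":"array","items":{"type":"array","items":{"type":"number"}}}}},"required":["plan"]}

```bash
mkdir -p pics; cat > h.py <<'E'
import numpy as np, cv2
from bench import get_obs, camera, hand_in
def cloud(c):
    K=c["camera_matrix"];T=c["cam_to_world"];z=c["z_map"]
    v,u=np.mgrid[:480,:640]
    P=np.stack([(u-K[0,2])/K[0,0]*z,-(v-K[1,2])/K[1,1]*z,-z],-1)
    W=P@T[:3,:3].T+T[:3,3]; W[z==0]=np.nan
    return W
def ray(c,u,v,h):
    K=c["camera_matrix"];T=c["cam_to_world"]
    d=T[:3,:3]@np.array([(u-K[0,2])/K[0,0],-(v-K[1,2])/K[1,1],-1]);o=T[:3,3]
    return o+d*(h-o[2])/d[2]
def save(c,n): cv2.imwrite(f"pics/{n}.png",c["pixels"][:,:,::-1])
E
python3 - <<'E'
from h import *
import pickle
for n in("scene","top"):
    c=camera(n);save(c,n);pickle.dump(c,open(n+".pkl","wb"))
    print(c["camera_matrix"],c["cam_to_world"])
print(get_obs())
E
```

```text
[[523.70529013   0.         327.79609447]
 [  0.         523.70529013 239.45248077]
 [  0.           0.           1.        ]] [[ 0.72014598 -0.56313384  0.40530243  1.12318057]
 [ 0.69373986  0.57540898 -0.43316223 -0.60084389]
 [ 0.01071366  0.59311449  0.80504685  1.17038997]
 [ 0.          0.          0.          1.        ]]
[[613.85587813   0.         318.96683907]
 [  0.         613.85587813 234.6834675 ]
 [  0.           0.           1.        ]] [[ 0.0119656   0.99728465 -0.07266459  0.45479652]
 [-0.9998972   0.01250773  0.00701019  0.00425125]
 [ 0.00790003  0.07257324  0.9973318   1.72417612]
 [ 0.          0.          0.          1.        ]]
{'time_s': 0.1, 'q': array([-1.38430070e+00,  1.81458232e-01,  1.60787762e+00,  7.14501884e-05,
        1.35380937e+00, -2.06307177e-01]), 'dq': array([-0.00025815, -0.0013979 , -0.00112717,  0.00143072,  0.00085085,
        0.00129862]), 'joint_efforts': array([ 5.24959687e-04, -4.45873296e+01, -3.52238381e+01, -2.90827293e-04,
        4.08580847e-03, -1.62105806e-05]), 'eef_pos': array([ 0.22004076, -0.53071355,  0.23049372]), 'eef_rot': array([-7.75901532e-04,  9.80776372e-01,  1.95133556e-01,  4.25692494e-05]), 'wrist_force': array([0.83859399, 0.09365777, 0.21663367]), 'torque': array([-0.07412588,  0.01934221,  0.03482801]), 'grasp_force': 0.0, 'opening': 0.9987045881525975}
```

View pics/top.png

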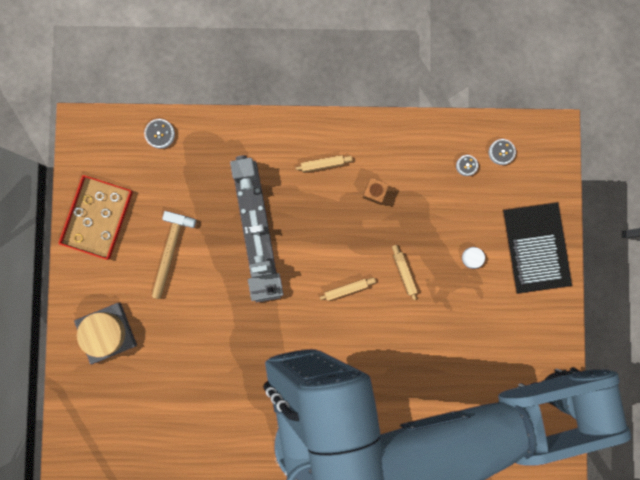

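View pics/scene.png

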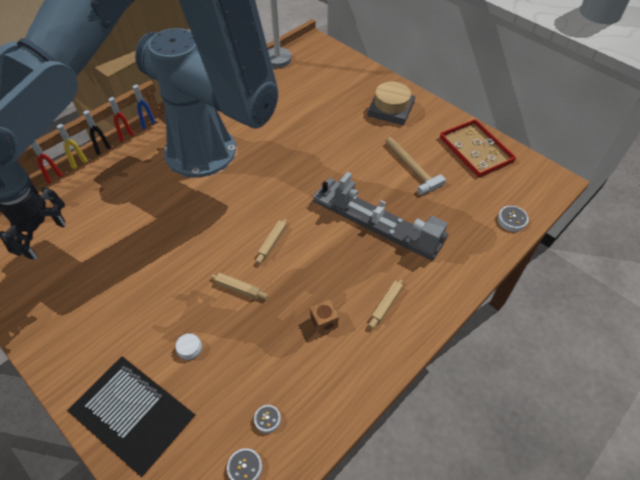

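The top view shows three rods that could be taken for the blank, at (325,163), (347,289) and (404,272). The rightmost is (404,272), which is (238,287) in the scene view. The bed's headstock is at (243,168) and its tailstock with foot at (262,285). I'll check the choice in a crop and measure.

```bash
python3 - <<'E'
from h import *
import pickle
s=pickle.load(open("scene.pkl","rb"));t=pickle.load(open("top.pkl","rb"))
def crop(c,x,y,w,h,W,H): return cv2.resize(c["pixels"][y:y+h,x:x+w,::-1],(W,H),interpolation=cv2.INTER_CUBIC)
a=crop(t,375,232,60,80,300,400)
b=crop(s,200,260,80,60,480,360); b=cv2.copyMakeBorder(b,0,40,0,0,cv2.BORDER_CONSTANT)
cv2.imwrite("pics/blank.png",np.hstack([a,b]))
a=crop(t,220,145,75,165,270,594)
b=crop(s,305,165,150,100,525,350); b=cv2.copyMakeBorder(b,0,244,0,0,cv2.BORDER_CONSTANT)
cv2.imwrite("pics/bed.png",np.hstack([a,b]))
for n,c,(x,y,w,h) in(("top",t,(375,232,60,80)),("scene",s,(200,260,80,60))):
    W=cloud(c)[y:y+h,x:x+w]
    hsv=cv2.cvtColor(c["pixels"],cv2.COLOR_RGB2HSV)[y:y+h,x:x+w]
    m=W[...,2]>0.010
    print(n,m.sum(),np.median(hsv[m],0),np.median(hsv[~m],0),"zmax",np.nanpercentile(W[...,2][m],[50,95]))
    P=W[m]; p=P[:,:2]; mu=p.mean(0); d=np.linalg.svd(p-mu,full_matrices=False)[2][0]
    pr=(p-mu)@d; q=(p-mu)@np.array([-d[1],d[0]])
    print(mu,d,np.degrees(np.arctan2(d[1],d[0])),pr.min(),pr.max())
    for k in np.arange(-.09,.09,.01):
        k_=(pr>k)&(pr<k+.01)
        if k_.sum()>2: print(round(k,2),k_.sum(),np.round([q[k_].min(),q[k_].max(),np.median(q[k_]),P[k_,2].max()],4))
E
```

```text
top 505 [ 18. 112. 217.] [ 13. 151. 182.] zmax [0.0227144 0.0302556]
[ 0.4797812 -0.2449773] [-0.9331318  -0.35953448] -158.92839054402828 -0.10024056568996922 0.11296352989356079
-0.08 22 [-0.0409  0.0599 -0.0001  0.0285]
-0.07 20 [-0.0203  0.0066 -0.0011  0.0296]
-0.06 32 [-0.0441  0.0759  0.0001  0.0299]
-0.05 34 [-0.0133  0.0111 -0.002   0.0313]
-0.04 33 [-0.0662  0.0946 -0.0019  0.0324]
-0.03 38 [-0.0131  0.0728 -0.0003  0.0336]
-0.02 35 [-0.0124  0.0557 -0.0001  0.0353]
-0.01 32 [-0.0122  0.012  -0.0005  0.0333]
-0.0 41 [-0.0767  0.0528 -0.0021  0.0313]
0.01 33 [-0.0129  0.065   0.      0.0354]
0.02 36 [-0.0134  0.0115 -0.0025  0.0365]
0.03 37 [-0.0354  0.0469 -0.0002  0.0324]
0.04 34 [-0.0215  0.0119 -0.0019  0.0318]
0.05 33 [-0.0128  0.0104 -0.0029  0.0306]
0.06 24 [-0.0132  0.0317  0.      0.0285]
0.07 12 [-0.1012  0.0034 -0.0011  0.0221]
0.08 3 [-0.0033  0.0404  0.0289  0.015 ]
scene 540 [ 18.  93. 171.] [ 14. 134. 152.] zmax [0.02106058 0.02591594]
[ 0.48235732 -0.24465763] [0.92990115 0.36780954] 21.580589339475843 -0.08388842235447913 0.07714991629658251
-0.09 5 [-0.0036  0.0026 -0.0017  0.0175]
-0.08 7 [-0.0014  0.005  -0.0006  0.0185]
-0.07 26 [-0.0111  0.0134 -0.0021  0.0257]
-0.06 42 [-0.013   0.012  -0.0023  0.0277]
-0.05 33 [-0.0125  0.013  -0.0027  0.0267]
-0.04 40 [-0.0131  0.0128 -0.0029  0.0269]
-0.03 39 [-0.0126  0.0109 -0.0031  0.0261]
-0.02 34 [-0.0121  0.0107 -0.0018  0.0286]
-0.01 38 [-0.0152  0.0888 -0.0022  0.0271]
-0.0 48 [-0.0124  0.092   0.0021  0.0256]
0.01 42 [-0.0123  0.0936 -0.003   0.0289]
0.02 37 [-0.0136  0.0123 -0.003   0.0259]
0.03 36 [-0.0131  0.0116 -0.0015  0.028 ]
0.04 39 [-0.0129  0.0113 -0.0021  0.0299]
0.05 31 [-0.0141  0.0087 -0.0041  0.0268]
0.06 25 [-0.0093  0.0051 -0.0031  0.0206]
0.07 18 [-0.0091  0.0058 -0.0043  0.0231]
```

View pics/blank.png

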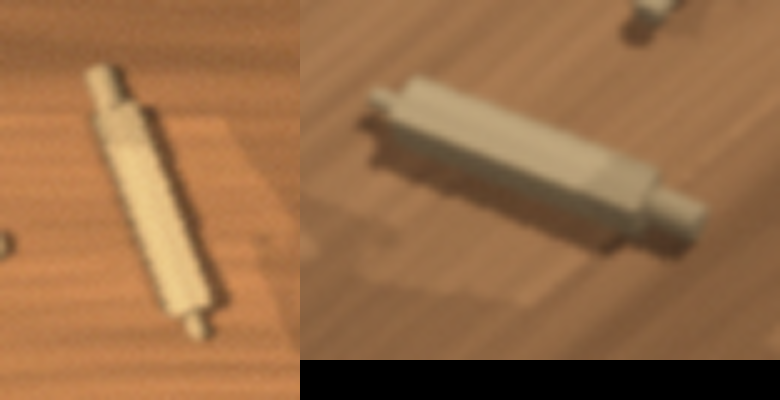

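View pics/bed.png

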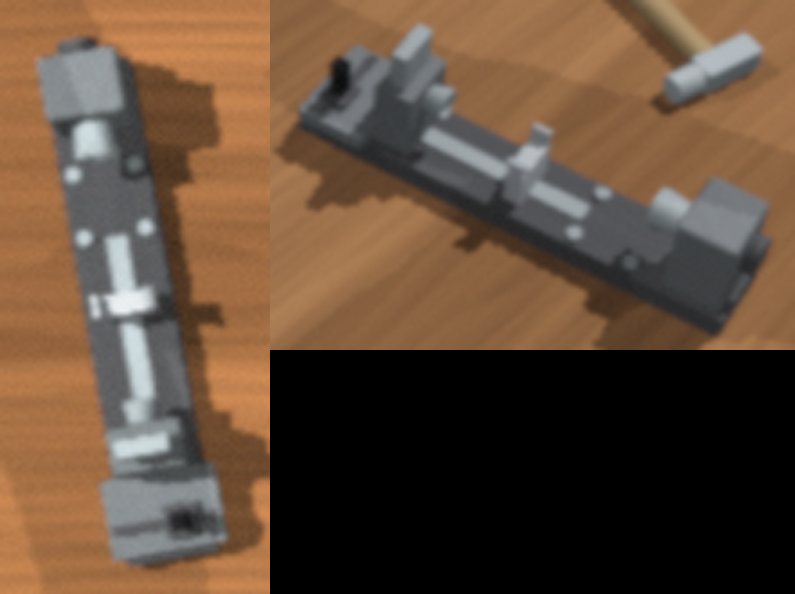

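The crops show the chosen rod's thick pin pointing away from the robot, at top pixel (395,247), and its thin pin at (414,297). The headstock is at the far end of the bed, and the grip plate and black clamp are at the near end. Next I'll measure them precisely.

```bash
cat >> h.py <<'E'
def blankfit(c,roi,h=0.024,pr=True):
    x,y,w,hh=roi
    hsv=cv2.cvtColor(c["pixels"],cv2.COLOR_RGB2HSV)[y:y+hh,x:x+w].astype(int)
    m=((hsv[...,1]<128)&(hsv[...,0]>14)&(hsv[...,0]<26)&(hsv[...,2]>110)).astype(np.uint8)
    n,l,st,_=cv2.connectedComponentsWithStats(m); k=1+np.argmax(st[1:,4]); m=l==k
    v,u=np.nonzero(m); p=np.array([ray(c,a+x,b+y,h)[:2] for a,b in zip(u,v)])
    r=cv2.minAreaRect(p.astype(np.float32)*1000)
    mu=p.mean(0); d=np.linalg.svd(p-mu,full_matrices=False)[2][0]; d*=np.sign(d[0]); s=(p-mu)@d; q=(p-mu)@[-d[1],d[0]]
    print("n",m.sum(),"rect",np.round(r[0],1),np.round(r[1],1),"yaw",np.degrees(np.arctan2(d[1],d[0])),"mid",mu+d*(s.max()+s.min())/2,"len",np.ptp(s))
    for e in(-.07,-.05,-.02,.02,.05,.07):
        k=abs(s-e)<.006
        if k.any(): print(e,np.round([q[k].min()*1e3,q[k].max()*1e3],1))
    return m
E
python3 - <<'E'
from h import *
import pickle
s=pickle.load(open("scene.pkl","rb"));t=pickle.load(open("top.pkl","rb"))
blankfit(t,(375,232,60,80)); blankfit(s,(200,260,80,60))
# bed: height bands in both clouds
for n,c,(x,y,w,h) in(("top",t,(220,145,75,165)),("scene",s,(305,165,150,100))):
    W=cloud(c)[y:y+h,x:x+w].reshape(-1,3); hs=cv2.cvtColor(c["pixels"],cv2.COLOR_RGB2HSV)[y:y+h,x:x+w].reshape(-1,3)
    v,u=np.mgrid[y:y+h,x:x+w]; u=u.ravel();v=v.ravel()
    g=hs[:,1]<70
    for nm,lo,hi,xr in(("head",.09,.11,(.6,1)),("plate",.113,.135,(.3,.6)),("foot",.03,.043,(.3,.46)),("bed",.018,.03,(.3,1)),("clamp",.06,.088,(.3,.44)),("restlips",.05,.08,(.5,.6))):
        k=g&(W[:,2]>lo)&(W[:,2]<hi)&(W[:,0]>xr[0])&(W[:,0]<xr[1])
        if k.sum()<4: print(n,nm,k.sum());continue
        r=cv2.minAreaRect((W[k,:2]*1000).astype(np.float32))
        print(n,nm,k.sum(),"med",np.round(np.median(W[k],0),4),"rect",np.round(r[0],1),np.round(r[1],1),round(r[2],1),"px",np.median(u[k]),np.median(v[k]))
E
```

```text
n 500 rect [ 478.8 -245.6] [158.6  27.8] yaw 21.30384522799535 mid [ 0.47878082 -0.24544668] len 0.15862691306643042
-0.07 [-6.2  6.1]
-0.05 [-13.2  13.5]
-0.02 [-13.4  13.5]
0.02 [-13.9  12.9]
0.05 [-14.1  13.3]
0.07 [-7.1  8.5]
n 533 rect [ 483.8 -243.9] [162.5  28.4] yaw 20.852171850208034 mid [ 0.48411719 -0.24453595] len 0.1625333637111547
-0.07 [-14.   12.3]
-0.05 [-13.1  13.8]
-0.02 [-13.4  13.7]
0.02 [-13.3  13.7]
0.05 [-12.6  13.9]
0.07 [-8.7  6.2]
top head 410 med [0.7491 0.2011 0.0991] rect [740.1 199.6] [85.7 59.1] 10.4 px 242.0 168.0
top plate 84 med [0.4823 0.1492 0.1237] rect [481.6 149.2] [13.9 39.1] 12.3 px 258.5 268.0
top foot 527 med [0.4328 0.1458 0.0377] rect [433.4 139.2] [61.6 87.3] 10.3 px 262.0 287.0
top bed 1620 med [0.6144 0.1711 0.0239] rect [586.8 172.7] [388.3  86.1] 12.5 px 255.0 221.0
top clamp 26 med [0.4276 0.1245 0.0775] rect [427.6 125.7] [10.8 14.2] 1.3 px 269.0 289.0
top restlips 122 med [0.5885 0.1669 0.063 ] rect [546.9 159.4] [107.   44.7] 14.0 px 254.0 229.0
scene head 377 med [0.7527 0.1966 0.0981] rect [743.6 196.9] [75.4 63.4] 16.8 px 434.0 227.0
scene plate 79 med [0.4846 0.1444 0.1222] rect [483.2 145.3] [16.9 43.2] 16.3 px 345.0 178.0
scene foot 283 med [0.4323 0.1232 0.0367] rect [429.4 137.2] [51.2 91.4] 10.4 px 328.0 194.0
scene bed 1795 med [0.6205 0.1709 0.0229] rect [570.8 268. ] [383.6 283.7] 12.2 px 390.0 220.0
scene clamp 28 med [0.4325 0.1232 0.0719] rect [431.  123.3] [11.4 12.7] 43.9 px 325.0 185.0
scene restlips 180 med [0.5829 0.1542 0.0627] rect [547.3 158.5] [108.2  49.7] 14.8 px 373.5 203.0
```

The two views agree on heights: headstock top 0.098, plate top 0.123, clamp top 0.075 and blank top about 0.026. Bed yaw is 11.0° with its origin at about (0.6185, 0.173). The blank's yaw is 21.1°, and I'll grasp it at about (0.491, -0.241).

Emit:
{"method": "carry_out", "body": {
  "plan": [
    [[0.028,0.03,0,0,0,0,1],[0.056,0.06,0,0,0,0,1],[0.084,0.09,0,0,0,0,1],[0.112,0.12,0,0,0,0,1],[0.14,0.15,0,0,0,0,1]]
  ]
}}

```text
time_s: 0.52
eef_pos: [0.3608, -0.3795, 0.2309]
eef_rot: [-0.0, 0.981, 0.195, -0.0]
wrist_force: [1.3, -0.9, 0.1]
opening: 0.997
grasp_force: 0.0
```

Emit:
{"method": "carry_out", "body": {
  "plan": [
    [[0.026,0.028,-0.01,0,0,-0.005,1],[0.052,0.056,-0.02,0,0,-0.01,1],[0.078,0.084,-0.03,0,0,-0.015,1],[0.105,0.112,-0.04,0,0,-0.02,1],[0.131,0.14,-0.05,0,0,-0.024,1]]
  ]
}}

```text
time_s: 0.93
eef_pos: [0.492, -0.2394, 0.1806]
eef_rot: [-0.0, 0.983, 0.183, -0.0]
wrist_force: [0.7, -0.7, -0.4]
opening: 1.0
grasp_force: 0.0
```

Emit:
{"method": "carry_out", "body": {
  "plan": [
    [[0,0,-0.035,0,0,0,1],[0,0,-0.07,0,0,0,1],[0,0,-0.105,0,0,0,1],[0,0,-0.12,0,0,0,1],[0,0,-0.12,0,0,0,1]]
  ]
}}

```text
time_s: 1.35
eef_pos: [0.4879, -0.2385, 0.0564]
eef_rot: [-0.004, 0.983, 0.184, -0.003]
wrist_force: [-0.6, 0.2, -0.5]
opening: 1.005
grasp_force: 0.0
```

Emit:
{"method": "carry_out", "body": {
  "plan": [
    [[0.001,-0.002,-0.02,0,0,0,1],[0.001,-0.002,-0.04,0,0,0,1],[0.001,-0.002,-0.055,0,0,0,1],[0.001,-0.002,-0.057,0,0,0,1],[0.001,-0.002,-0.057,0,0,0,1]]
  ]
}}

```text
time_s: 1.77
eef_pos: [0.492, -0.2433, 0.0045]
eef_rot: [-0.0, 0.983, 0.183, -0.0]
wrist_force: [-0.7, 0.1, -0.3]
opening: 1.005
grasp_force: 0.0
```

Emit:
{"method": "carry_out", "body": {
  "plan": [
    [[0,0,-0.002,0,0,0,0],[0,0,-0.002,0,0,0,0],[0,0,-0.002,0,0,0,0],[0,0,-0.002,0,0,0,0],[0,0,-0.002,0,0,0,0]]
  ]
}}

```text
time_s: 2.18
eef_pos: [0.4925, -0.2434, 0.003]
eef_rot: [0.0, 0.983, 0.183, 0.0]
wrist_force: [-0.8, 0.8, -0.1]
opening: 0.299
grasp_force: 0.3
```

Emit:
{"method": "carry_out", "body": {
  "plan": [
    [[0,0,0,0,0,0,0],[0,0,0,0,0,0,0],[0,0,0,0,0,0,0],[0,0,0,0,0,0,0],[0,0,0,0,0,0,0]]
  ]
}}

```text
time_s: 2.6
eef_pos: [0.4928, -0.2437, 0.0032]
eef_rot: [0.001, 0.983, 0.183, 0.001]
wrist_force: [-0.8, 0.3, 5.8]
opening: 0.267
grasp_force: 60.6
```

Emit:
{"method": "carry_out", "body": {
  "plan": [
    [[0,0,0.02,0,0,0,0],[0,0,0.055,0,0,0,0],[0,0,0.09,0,0,0,0],[0,0,0.125,0,0,0,0],[0,0,0.157,0,0,0,0]]
  ]
}}

```text
time_s: 3.02
eef_pos: [0.4919, -0.243, 0.1611]
eef_rot: [0.0, 0.983, 0.183, 0.0]
wrist_force: [1.1, -0.5, -0.9]
opening: 0.269
grasp_force: 59.7
```

Emit:
{"method": "carry_out", "body": {
  "plan": [
    [[0.01,0.032,0,0,0,-0.0135,0],[0.02,0.064,0,0,0,-0.027,0],[0.03,0.096,0,0,0,-0.041,0],[0.04,0.128,0,0,0,-0.054,0],[0.05,0.16,0,0,0,-0.068,0]]
  ]
}}

```text
time_s: 3.43
eef_pos: [0.5421, -0.0817, 0.1592]
eef_rot: [-0.0, 0.989, 0.149, -0.0]
wrist_force: [0.9, -0.2, -0.9]
opening: 0.266
grasp_force: 59.7
```

Emit:
{"method": "carry_out", "body": {
  "plan": [
    [[0.01,0.032,0,0,0,-0.0135,0],[0.02,0.064,0,0,0,-0.027,0],[0.03,0.096,0,0,0,-0.041,0],[0.04,0.128,0,0,0,-0.054,0],[0.05,0.16,0,0,0,-0.068,0]]
  ]
}}

```text
time_s: 3.85
eef_pos: [0.592, 0.0785, 0.159]
eef_rot: [-0.0, 0.993, 0.116, -0.0]
wrist_force: [1.0, -0.5, -0.2]
opening: 0.267
grasp_force: 59.7
```

Emit:
{"method": "carry_out", "body": {
  "plan": [
    [[0.01,0.032,0,0,0,-0.0135,0],[0.02,0.064,0,0,0,-0.027,0],[0.029,0.097,0,0,0,-0.04,0],[0.029,0.097,0,0,0,-0.04,0],[0.029,0.097,0,0,0,-0.04,0]]
  ]
}}

```text
time_s: 4.27
eef_pos: [0.6207, 0.1757, 0.1586]
eef_rot: [0.0, 0.995, 0.098, -0.0]
wrist_force: [-0.2, 0.3, 0.2]
opening: 0.27
grasp_force: 59.7
```

```bash
python3 - <<'E'
from h import *
import pickle
print(get_obs()["eef_pos"],get_obs()["eef_rot"],get_obs()["wrist_force"])
a=camera("scene");b=camera("top");pickle.dump((a,b),open("v2.pkl","wb"))
A=cv2.resize(a["pixels"][120:280,280:480,::-1],(400,320));B=cv2.resize(b["pixels"][130:330,180:380,::-1],(400,400))
cv2.imwrite("pics/v2.png",np.hstack([cv2.copyMakeBorder(A,0,80,0,0,cv2.BORDER_CONSTANT),B]))
E
```

```text
[0.6206711  0.17567106 0.15859103] [ 4.04837430e-05  9.95195939e-01  9.79019805e-02 -4.94473115e-04] [-0.18306343  0.34611076  0.22666685]
```

View pics/v2.png

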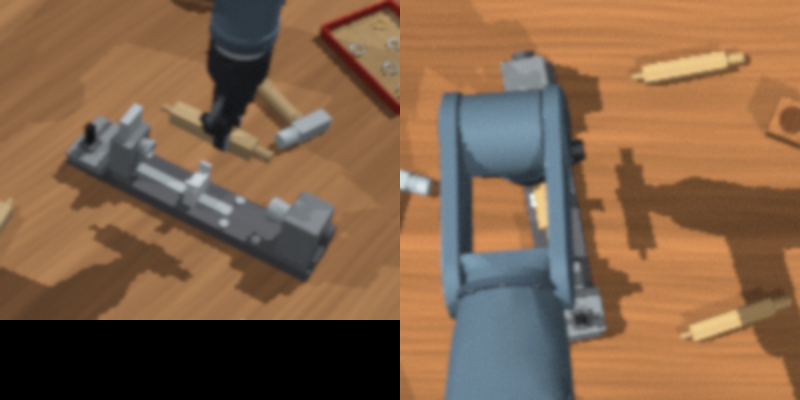

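The scene crop shows the blank held above the bed, with its thick pin at about (415,198) towards the headstock and its thin pin at (362,173). I'll measure it against the bed in this same camera.

```bash
python3 - <<'E'
from h import *
import pickle
a,b=pickle.load(open("v2.pkl","rb")); s0=pickle.load(open("scene.pkl","rb"))
x,y,w,h=355,165,68,40
W=cloud(a)[y:y+h,x:x+w]; hs=cv2.cvtColor(a["pixels"],cv2.COLOR_RGB2HSV)[y:y+h,x:x+w].astype(int)
m=(W[...,2]>.13)&(hs[...,1]>70)&(hs[...,0]>12)&(hs[...,0]<28)&(hs[...,2]>70)
P=W[m]; v,u=np.nonzero(m)
yaw=np.radians(11.0); d=np.array([np.cos(yaw),np.sin(yaw)]); n=np.array([-d[1],d[0]]); O=np.array([.6185,.173])
s=(P[:,:2]-O)@d; q=(P[:,:2]-O)@n
for k in np.arange(-.12,.12,.01):
    j=(s>k)&(s<=k+.01)
    if j.sum()>3: print(round(k,2),j.sum(),np.round(np.r_[np.percentile(q[j],[5,50,95]),np.percentile(P[j,2],[5,50,95])]*1e3,1),u[j].min()+x,u[j].max()+x)
print("s range",s.min(),s.max())
# top camera visible bed parts/body? head cup, headstock & plate in scene0, bed frame
C=cloud(s0)[165:265,305:455].reshape(-1,3)
for nm,c in(("scene",s0),("top",pickle.load(open("top.pkl","rb")))):
    C=cloud(c).reshape(-1,3); S=(C[:,:2]-O)@d; Q=(C[:,:2]-O)@n; Z=C[:,2]
    for lab,k in(("headtop",(abs(S-.135)<.05)&(abs(Q)<.05)&(Z>.094)&(Z<.106)),("cup",(S>.085)&(S<.103)&(abs(Q)<.03)&(Z>.075)),("tcup",(S>-.12)&(S<-.1)&(abs(Q)<.03)&(Z>.07)),
      ("plate",(abs(S+.137)<.03)&(abs(Q)<.04)&(Z>.115)),("bed",(S>.0)&(S<.07)&(abs(Q)<.05)&(abs(Z-.024)<.005)),("bed2",(S>-.09)&(S<-.05)&(abs(Q)<.05)&(abs(Z-.024)<.005)),("clamp",(S<-.17)&(S>-.23)&(abs(Q)<.05)&(Z>.064))):
        print(nm,lab,k.sum(),"S",np.round(np.percentile(S[k],[3,50,97])*1e3,1),"Q",np.round(np.percentile(Q[k],[3,50,97])*1e3,1),"Z",np.round(np.percentile(Z[k],[50,97])*1e3,1))
E
```

```text
-0.09 13 [ -6.3  -1.6   2.3 164.2 168.1 173.6] 361 364
-0.08 24 [-11.7  -6.7   7.  158.2 174.9 179.1] 364 369
-0.07 40 [-13.7  -5.8   8.2 158.7 175.7 180.3] 365 372
-0.06 48 [-13.   -8.6   8.8 159.2 176.3 180.2] 368 376
-0.05 46 [-13.2  -8.9  10.6 157.9 174.3 180.1] 372 379
-0.04 30 [-13.5 -10.4   2.4 159.  173.9 180.1] 375 380
-0.03 20 [-15.1 -11.9 -10.1 157.4 164.1 177.2] 378 382
-0.02 15 [-35.2 -12.7  -9.9 155.2 163.9 250.7] 379 386
-0.01 22 [-64.7 -56.4 -14.  167.1 244.2 262.7] 379 386
0.01 39 [-13.8   0.3  20.8 166.6 177.7 202. ] 394 406
0.02 49 [-13.7  -9.6   6.5 157.4 175.6 181.3] 395 403
0.03 48 [-13.9 -10.2   7.3 158.1 176.1 179.4] 399 406
0.04 45 [-14.1  -7.    7.4 160.2 172.3 178.7] 402 409
0.05 25 [ -9.8  -5.2   1.  162.5 170.2 174.6] 407 412
0.06 24 [-10.8  -4.8   4.  161.  170.5 175.4] 411 415
s range -0.09160954501079616 0.06901633916500782
scene headtop 335 S [112.2 135.5 158.2] Q [-26.2   0.   28. ] Z [ 98.5 102.8]
scene cup 62 S [ 85.8  94.5 102.8] Q [-15.6  -3.5  10.7] Z [83.9 89.2]
scene tcup 58 S [-119.8 -110.9 -102.9] Q [-16.9  -4.5  14. ] Z [79.4 86.3]
scene plate 73 S [-145.3 -136.9 -130.5] Q [-20.2  -1.8  19.2] Z [122.8 126.5]
scene bed 464 S [ 2.4 34.8 67.5] Q [-33.1  -1.5  32.6] Z [22.8 27.4]
scene bed2 243 S [-88.9 -71.4 -51.5] Q [-33.   -2.4  32.8] Z [22.8 27.5]
scene clamp 34 S [-202.2 -194.5 -189. ] Q [-18.6 -14.3  -4.7] Z [74.8 79.3]
top headtop 350 S [110.9 134.1 158.3] Q [-24.2   4.2  31. ] Z [ 99.2 105.1]
top cup 67 S [ 86.   93.6 102.4] Q [-9.7  2.  17.7] Z [84.3 90.4]
top tcup 58 S [-119.7 -110.8 -103.1] Q [-8.1  2.1 13.4] Z [81.6 88.6]
top plate 81 S [-145.5 -139.1 -132.3] Q [-15.6   2.9  21.5] Z [124.  130.9]
top bed 481 S [ 2.2 35.9 67.5] Q [-30.3   3.5  35.1] Z [24.2 28.5]
top bed2 284 S [-88.7 -70.3 -51.3] Q [-29.5   3.2  35.6] Z [23.6 28.7]
top clamp 26 S [-202.4 -196.4 -190.8] Q [-17.1 -11.2  -4.5] Z [77.5 83.9]
```

```bash
cat >> h.py <<'E'
yaw=np.radians(11.0); d=np.array([np.cos(yaw),np.sin(yaw)]); nn=np.array([-d[1],d[0]]); O=np.array([.6185,.173])
def bodyQ(c,zt,srange,lim=.03):
    """cast wood-coloured pixels onto blank top plane zt, keep those whose depth says top face; edges in bed frame"""
    W=cloud(c); hs=cv2.cvtColor(c["pixels"],cv2.COLOR_RGB2HSV).astype(int)
    m=(abs(W[...,2]-zt)<.007)&(hs[...,0]>12)&(hs[...,0]<28)&(hs[...,1]>60)&(hs[...,2]>70)
    v,u=np.nonzero(m); p=np.array([ray(c,a,b,zt)[:2] for a,b in zip(u,v)])-O
    s=p@d;q=p@nn; k=(abs(q)<lim)&(s>-.13)&(s<.12); s,q=s[k],q[k]
    print("S",np.round([s.min()*1e3,s.max()*1e3],1))
    for lo,hi in srange:
        j=(s>lo)&(s<hi)
        if j.sum()>5: print(lo,hi,j.sum(),np.round(np.r_[q[j].min(),q[j].max(),q[j].mean()]*1e3,1))
E
python3 - <<'E'
from h import *
import pickle
a,b=pickle.load(open("v2.pkl","rb"))
R=[(-.07,-.055),(-.055,-.04),(-.04,-.02),(-.02,0),(.02,.03),(.03,.04),(.04,.05),(.055,.07)]
print("scene");bodyQ(a,.1796,R);print("top");bodyQ(b,.1796,R)
E
```

```text
scene
S [-84.7  69.9]
-0.07 -0.055 46 [-19.7   8.8  -4.4]
-0.055 -0.04 46 [-18.8   9.8  -3.5]
-0.04 -0.02 23 [-19.5   7.7 -10.8]
0.02 0.03 31 [-18.1   8.4  -5. ]
0.03 0.04 32 [-18.3   8.2  -5. ]
0.04 0.05 24 [-18.6   7.8  -5.3]
0.055 0.07 9 [-10.7  -3.   -6.4]
top
S [-75.1 -19.3]
-0.07 -0.055 28 [-0.3 11.8  5.8]
-0.055 -0.04 29 [-2.9 11.7  3.6]
-0.04 -0.02 46 [-5.9 10.2  2. ]
```

Both cameras say the blank needs about +2.8 mm across the bed. I'll shift it and lower to just above the lips.

Emit:
{"method": "carry_out", "body": {
  "plan": [
    [[-0.0005,0.0027,-0.02,0,0,0,0],[-0.0005,0.0027,-0.045,0,0,0,0],[-0.0005,0.0027,-0.065,0,0,0,0],[-0.0005,0.0027,-0.08,0,0,0,0],[-0.0005,0.0027,-0.08,0,0,0,0]]
  ]
}}

```text
time_s: 4.78
eef_pos: [0.6176, 0.1745, 0.0752]
eef_rot: [0.0, 0.995, 0.095, -0.004]
wrist_force: [-1.2, -0.8, 0.0]
opening: 0.268
grasp_force: 59.6
```

```bash
python3 - <<'E'
from h import *
o=get_obs();print(o["eef_pos"],o["wrist_force"]); zt=o["eef_pos"][2]+.021
R=[(-.07,-.055),(-.055,-.04),(-.04,-.02),(.02,.03),(.03,.04),(.04,.05),(.055,.07)]
a=camera("scene");bodyQ(a,zt,R);b=camera("top");bodyQ(b,zt,R)
A=cv2.resize(a["pixels"][150:270,300:460,::-1],(640,480));cv2.imwrite("pics/v3.png",A)
E
```

```text
[0.61758938 0.17449749 0.07519456] [-1.15658181e+00 -7.69816429e-01  1.96686082e-04]
S [-76.8 110.1]
-0.07 -0.055 37 [-17.5   8.7  -3.9]
-0.055 -0.04 41 [-16.2   8.4  -3.9]
-0.04 -0.02 10 [-16.4   8.2  -6.4]
0.02 0.03 28 [-18.6   7.   -5. ]
0.03 0.04 30 [-20.2   6.7  -6.6]
0.04 0.05 14 [-18.9   6.6  -6.9]
S [-78.  -21.9]
-0.07 -0.055 26 [ 0.5 12.7  6.6]
-0.055 -0.04 27 [-2.3 12.6  5.2]
-0.04 -0.02 40 [-5.5 12.5  3.1]
```

View pics/v3.png

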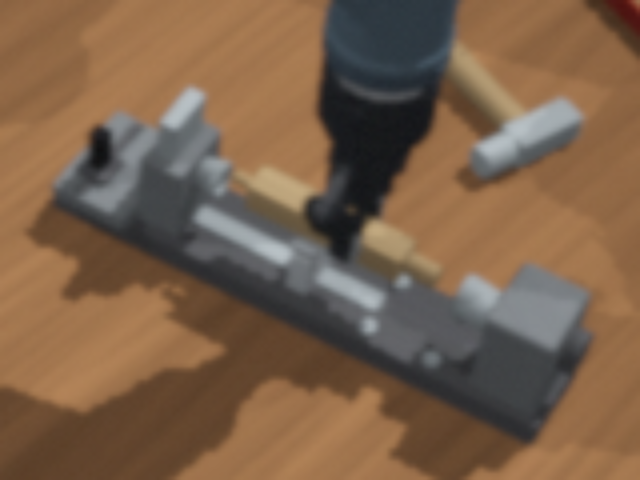

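The picture shows the blank above the rest, with its thick pin at about px (409,217) short of the headstock cup. The arm was still settling, so I'll hold and measure again.

Emit:
{"method": "carry_out", "body": {
  "plan": [
    [[0,0,0,0,0,0,0],[0,0,0,0,0,0,0],[0,0,0,0,0,0,0],[0,0,0,0,0,0,0],[0,0,0,0,0,0,0]]
  ]
}}

```text
time_s: 5.3
eef_pos: [0.621, 0.1766, 0.08]
eef_rot: [0.0, 0.995, 0.096, 0.001]
wrist_force: [0.3, 0.4, -0.8]
opening: 0.266
grasp_force: 59.7
```

```bash
python3 - <<'E'
from h import *
o=get_obs();print(o["eef_pos"],o["eef_rot"],o["wrist_force"]); zt=o["eef_pos"][2]+.021
R=[(-.07,-.055),(-.055,-.04),(-.04,-.02),(.02,.03),(.03,.04),(.04,.05),(.055,.07)]
a=camera("scene");bodyQ(a,zt,R);b=camera("top");bodyQ(b,zt,R)
C=cloud(a);hs=cv2.cvtColor(a["pixels"],cv2.COLOR_RGB2HSV).astype(int);P=C[(hs[...,1]>90)&(hs[...,0]>12)&(hs[...,0]<28)&(C[...,2]>.065)];s=(P[:,:2]-O)@d;q=(P[:,:2]-O)@nn
k=(abs(q)<.02)&(s<.09)&(s>.02);print("thick S",np.sort(s[k])[-8:]);k&=s>.058;print(np.median(P[k,2]),np.percentile(P[k,2],95),k.sum())
E
```

```text
[0.62098202 0.17656869 0.0800218 ] [8.08230666e-06 9.95351211e-01 9.63101788e-02 5.61767740e-04] [ 0.2695463   0.40190426 -0.75317887]
S [-73.2  69.4]
-0.07 -0.055 41 [-18.2  10.9  -3. ]
-0.055 -0.04 45 [-16.9  10.8  -2.7]
-0.04 -0.02 24 [-18.8  10.4  -4.2]
0.02 0.03 30 [-16.5   9.2  -3.8]
0.03 0.04 27 [-16.6   9.   -3.6]
0.04 0.05 22 [-15.2   7.3  -4.9]
0.055 0.07 8 [-11.1  -3.5  -7.7]
S [-74.8 -19.8]
-0.07 -0.055 24 [ 2.7 13.5  8.4]
-0.055 -0.04 26 [-0.1 13.4  6.1]
-0.04 -0.02 43 [-3.7 13.   4.9]
thick S [0.06771962 0.0677281  0.06775642 0.06828385 0.06856995 0.06910668
 0.06936647 0.06982741]
0.09085828183774014 0.09535336393911364 26
```

Emit:
{"method": "carry_out", "body": {
  "plan": [
    [[-0.0003,0.0015,-0.004,0,0,0.01,0],[-0.0003,0.0015,-0.008,0,0,0.02,0],[-0.0003,0.0015,-0.012,0,0,0.02,0],[-0.0003,0.0015,-0.016,0,0,0.02,0],[-0.0003,0.0015,-0.016,0,0,0.02,0]]
  ]
}}

```text
time_s: 5.82
eef_pos: [0.62, 0.178, 0.0624]
eef_rot: [-0.0, 0.994, 0.106, -0.001]
wrist_force: [1.4, 0.4, -0.8]
opening: 0.266
grasp_force: 59.8
```

Emit:
{"method": "carry_out", "body": {
  "plan": [
    [[0,0,0,0,0,0,0],[0,0,0,0,0,0,0],[0,0,0,0,0,0,0],[0,0,0,0,0,0,0],[0,0,0,0,0,0,0]]
  ]
}}

```text
time_s: 6.23
eef_pos: [0.6203, 0.178, 0.0633]
eef_rot: [0.0, 0.994, 0.106, 0.0]
wrist_force: [0.1, 0.7, -0.4]
opening: 0.268
grasp_force: 59.8
```

```bash
python3 - <<'E'
from h import *
o=get_obs();print(o["eef_pos"],o["eef_rot"],o["wrist_force"]); zt=o["eef_pos"][2]+.021
R=[(-.07,-.055),(-.055,-.04),(-.04,-.02),(.02,.03),(.03,.04),(.04,.05),(.055,.07)]
a=camera("scene");bodyQ(a,zt,R);b=camera("top");bodyQ(b,zt,R)
C=cloud(a);hs=cv2.cvtColor(a["pixels"],cv2.COLOR_RGB2HSV).astype(int);P=C[(hs[...,1]>90)&(hs[...,0]>12)&(hs[...,0]<28)&(C[...,2]>.05)];s=(P[:,:2]-O)@d;q=(P[:,:2]-O)@nn
k=(abs(q)<.02)&(s<.09)&(s>.058);print("thick S",np.sort(s[k])[-5:]);print(np.median(P[k,2]),np.percentile(P[k,2],95),k.sum(),np.percentile(q[k],[5,50,95]))
k=(abs(q)<.02)&(s<-.04)&(s>-.07);print("body z95",np.percentile(P[k,2],[80,90,95]))
E
```

```text
[0.62033551 0.17797731 0.06334174] [1.24104337e-06 9.94345398e-01 1.06194299e-01 3.17438877e-05] [ 0.06154609  0.65108117 -0.35358874]
S [-73.6  69.9]
-0.07 -0.055 39 [-16.   10.4  -1.9]
-0.055 -0.04 40 [-14.7  10.1  -2.2]
-0.04 -0.02 25 [-14.8  11.4  -3.1]
0.02 0.03 27 [-14.   11.8  -1.8]
0.03 0.04 30 [-15.7  11.7  -1.5]
0.04 0.05 20 [-12.7  11.5  -1.5]
0.055 0.07 11 [-10.    0.5  -3.7]
S [-74.5 -20.2]
-0.07 -0.055 20 [ 3.8 13.8  8.6]
-0.055 -0.04 26 [ 1.8 14.1  8. ]
-0.04 -0.02 43 [-1.9 14.   5.9]
thick S [0.06808141 0.06851697 0.06884708 0.0688826  0.06898361]
0.0761243929887514 0.08011378382242142 22 [-0.00448074 -0.00031353  0.00802895]
body z95 [0.08171189 0.08286354 0.0848227 ]
```

The blank is centred on the cup line, so I'm inserting along the bed.

Emit:
{"method": "carry_out", "body": {
  "plan": [
    [[0.003,0.0006,0,0,0,0,0],[0.006,0.0012,0,0,0,0,0],[0.009,0.0017,0,0,0,0,0],[0.012,0.0023,0,0,0,0,0],[0.015,0.0029,0,0,0,0,0]]
  ]
}}

```text
time_s: 6.75
eef_pos: [0.6358, 0.1809, 0.0633]
eef_rot: [0.0, 0.994, 0.106, 0.0]
wrist_force: [-0.3, -0.2, -0.5]
opening: 0.268
grasp_force: 59.8
```

Emit:
{"method": "carry_out", "body": {
  "plan": [
    [[0.001,0.0002,0,0,0,0,0],[0.002,0.0004,0,0,0,0,0],[0.003,0.0006,0,0,0,0,0],[0.004,0.0008,0,0,0,0,0],[0.005,0.001,0,0,0,0,0]]
  ]
}}

```text
time_s: 7.17
eef_pos: [0.6403, 0.1819, 0.0633]
eef_rot: [0.0, 0.994, 0.106, -0.0]
wrist_force: [-1.0, 0.0, -0.6]
opening: 0.268
grasp_force: 59.8
```

Emit:
{"method": "carry_out", "body": {
  "plan": [
    [[0.001,0.0002,0,0,0,0,0],[0.002,0.0004,0,0,0,0,0],[0.003,0.0006,0,0,0,0,0],[0.003,0.0006,0,0,0,0,0],[0.003,0.0006,0,0,0,0,0]]
  ]
}}

```text
time_s: 7.58
eef_pos: [0.6434, 0.1825, 0.0633]
eef_rot: [0.0, 0.994, 0.106, 0.0]
wrist_force: [0.0, -0.8, -0.2]
opening: 0.264
grasp_force: 59.8
```

Emit:
{"method": "carry_out", "body": {
  "plan": [
    [[0.001,0.0002,0,0,0,0,0],[0.002,0.0004,0,0,0,0,0],[0.003,0.0006,0,0,0,0,0],[0.003,0.0006,0,0,0,0,0],[0.003,0.0006,0,0,0,0,0]]
  ]
}}

```text
time_s: 8.0
eef_pos: [0.6464, 0.1831, 0.0633]
eef_rot: [-0.0, 0.994, 0.106, 0.0]
wrist_force: [0.7, -0.1, -0.5]
opening: 0.262
grasp_force: 59.8
```

Thick end is at about 96 mm with no contact yet. I'll go on in small steps.

Emit:
{"method": "carry_out", "body": {
  "plan": [
    [[0.0007,0.0001,0,0,0,0,0],[0.0014,0.0003,0,0,0,0,0],[0.002,0.0004,0,0,0,0,0],[0.002,0.0004,0,0,0,0,0],[0.002,0.0004,0,0,0,0,0]]
  ]
}}

```text
time_s: 8.42
eef_pos: [0.6483, 0.1835, 0.0633]
eef_rot: [-0.0, 0.994, 0.106, 0.0]
wrist_force: [-0.0, 0.2, -0.5]
opening: 0.268
grasp_force: 59.8
```

Emit:
{"method": "carry_out", "body": {
  "plan": [
    [[0.0007,0.0001,0,0,0,0,0],[0.0014,0.0003,0,0,0,0,0],[0.002,0.0004,0,0,0,0,0],[0.002,0.0004,0,0,0,0,0],[0.002,0.0004,0,0,0,0,0]]
  ]
}}

```text
time_s: 8.83
eef_pos: [0.6504, 0.1839, 0.0633]
eef_rot: [0.0, 0.994, 0.106, 0.0]
wrist_force: [0.7, -0.8, -0.4]
opening: 0.267
grasp_force: 59.8
```

Emit:
{"method": "carry_out", "body": {
  "plan": [
    [[0.0007,0.0001,0,0,0,0,0],[0.0014,0.0003,0,0,0,0,0],[0.002,0.0004,0,0,0,0,0],[0.002,0.0004,0,0,0,0,0],[0.002,0.0004,0,0,0,0,0]]
  ]
}}

```text
time_s: 9.25
eef_pos: [0.6523, 0.1843, 0.0632]
eef_rot: [0.0, 0.994, 0.106, -0.0]
wrist_force: [-0.8, -0.0, -0.3]
opening: 0.265
grasp_force: 59.7
```

```bash
python3 - <<'E'
from h import *
o=get_obs();print(o["eef_pos"],o["wrist_force"]); zt=o["eef_pos"][2]+.021
R=[(-.04,-.02),(-.02,0),(.04,.05),(.05,.06),(.06,.07)]
a=camera("scene");bodyQ(a,zt,R);b=camera("top");bodyQ(b,zt,R)
A=cv2.resize(a["pixels"][150:270,300:460,::-1],(640,480));cv2.imwrite("pics/v4.png",A)
E
```

```text
[0.65233848 0.18427907 0.06324105] [-0.76684009 -0.02695116 -0.32733456]
S [-45.9  80.3]
-0.04 -0.02 55 [-17.8  11.2  -2.6]
-0.02 0 53 [-18.1  11.1  -1.7]
0.04 0.05 16 [-9.7 17.6  5.1]
0.05 0.06 30 [-14.3  11.3  -1.5]
0.06 0.07 26 [-14.4  11.2  -1.4]
S [-41.4  14.8]
-0.04 -0.02 27 [ 3.4 13.6  8.6]
-0.02 0 38 [ 0.1 14.2  7.5]
```

View pics/v4.png

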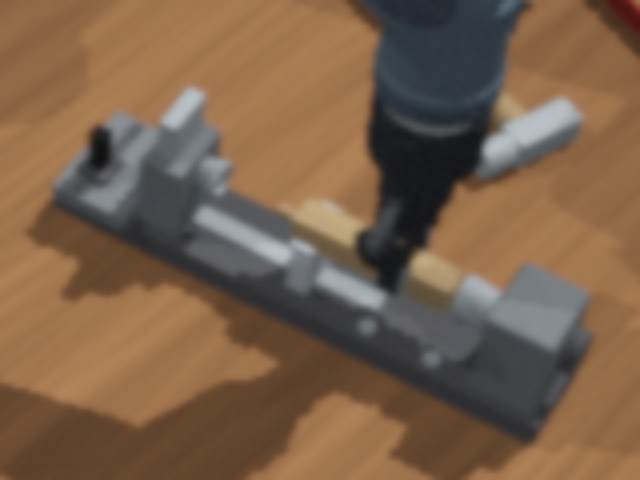

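The crop shows the thick pin inside the cup, with the body's shoulder at px (415,221) almost at the rim. It isn't touching the stop yet, so I'll keep stepping.

Emit:
{"method": "carry_out", "body": {
  "plan": [
    [[0.0005,0.0001,0,0,0,0,0],[0.001,0.0002,0,0,0,0,0],[0.001,0.0002,0,0,0,0,0],[0.001,0.0002,0,0,0,0,0],[0.001,0.0002,0,0,0,0,0]]
  ]
}}

```text
time_s: 9.77
eef_pos: [0.6524, 0.1844, 0.063]
eef_rot: [0.0, 0.994, 0.106, -0.001]
wrist_force: [-5.9, -1.6, 3.0]
opening: 0.267
grasp_force: 60.0
```

Emit:
{"method": "carry_out", "body": {
  "plan": [
    [[0.0005,0.0001,0,0,0,0,0],[0.001,0.0002,0,0,0,0,0],[0.001,0.0002,0,0,0,0,0],[0.001,0.0002,0,0,0,0,0],[0.001,0.0002,0,0,0,0,0]]
  ]
}}

```text
time_s: 10.18
eef_pos: [0.6525, 0.1844, 0.0628]
eef_rot: [0.0, 0.994, 0.106, -0.002]
wrist_force: [-8.8, -2.6, 3.5]
opening: 0.27
grasp_force: 60.3
```

Contact at TCP x 0.6524, with about 9 N against the stop, so the pin is home. I'll ease off, lower onto the rest and release.

Emit:
{"method": "carry_out", "body": {
  "plan": [
    [[-0.0005,-0.0001,-0.0003,0,0,0,0],[-0.0005,-0.0001,-0.0006,0,0,0,0],[-0.0005,-0.0001,-0.0006,0,0,0,0.35],[-0.0005,-0.0001,-0.0006,0,0,0,0.45],[-0.0005,-0.0001,-0.0006,0,0,0,0.6]]
  ]
}}

```text
time_s: 10.6
eef_pos: [0.6545, 0.1847, 0.0631]
eef_rot: [-0.0, 0.994, 0.106, 0.001]
wrist_force: [-0.7, -0.3, -0.0]
opening: 0.576
grasp_force: 0.0
```

Emit:
{"method": "carry_out", "body": {
  "plan": [
    [[0,0,0,0,0,0,0.75],[0,0,0,0,0,0,0.75],[0,0,0.02,0,0,0,0.75],[0,0,0.05,0,0,0,0.75],[0,0,0.085,0,0,0,0.75]]
  ]
}}

```text
time_s: 11.02
eef_pos: [0.6522, 0.1844, 0.1461]
eef_rot: [-0.0, 0.994, 0.106, -0.002]
wrist_force: [1.4, -0.4, -0.0]
opening: 0.749
grasp_force: 0.0
```

Emit:
{"method": "carry_out", "body": {
  "plan": [
    [[-0.03,-0.006,0.02,0,0,0,0.5],[-0.06,-0.012,0.04,0,0,0,0.2],[-0.09,-0.018,0.045,0,0,0,0],[-0.12,-0.024,0.045,0,0,0,0],[-0.155,-0.03,0.045,0,0,0,0]]
  ]
}}

```text
time_s: 11.43
eef_pos: [0.4987, 0.1543, 0.1938]
eef_rot: [0.0, 0.994, 0.106, 0.002]
wrist_force: [-1.3, -0.2, -0.5]
opening: 0.043
grasp_force: 0.0
```

```bash
python3 - <<'E'
from h import *
o=get_obs();print(o["eef_pos"],o["wrist_force"],o["opening"])
R=[(-.04,-.02),(-.02,0),(0,.02),(.02,.04),(.04,.06),(.06,.075)]
a=camera("scene");bodyQ(a,.083,R);b=camera("top");bodyQ(b,.083,R)
A=cv2.resize(a["pixels"][150:270,300:460,::-1],(640,480));cv2.imwrite("pics/v5.png",A)
C=cloud(a);hs=cv2.cvtColor(a["pixels"],cv2.COLOR_RGB2HSV).astype(int);P=C[(hs[...,1]>75)&(hs[...,0]>12)&(hs[...,0]<28)&(C[...,2]>.05)];s=(P[:,:2]-O)@d;q=(P[:,:2]-O)@nn
for lo in np.arange(-.07,.08,.02):
  k=(abs(q)<.008)&(s>lo)&(s<lo+.02)
  if k.sum()>3: print(round(lo,3),np.round(np.percentile(P[k,2],[50,80])*1e3,1),k.sum())
E
```

```text
[0.49865059 0.1542774  0.19376851] [-1.33357464 -0.22390089 -0.45805523] 0.04340359423134695
S [-49.1  79.3]
-0.04 -0.02 55 [-15.4  10.9  -2.4]
-0.02 0 53 [-15.4  10.4  -2. ]
0 0.02 56 [-15.9  11.7  -1.7]
0.02 0.04 55 [-14.6  11.4  -1.1]
0.04 0.06 60 [-16.3  11.   -2. ]
0.06 0.075 42 [-13.5  12.   -1.3]
S [-50.6  79.7]
-0.04 -0.02 65 [-9.6 14.5  2.6]
-0.02 0 66 [-9.4 14.4  2.6]
0 0.02 66 [-9.5 14.7  2.3]
0.02 0.04 63 [-9.2 14.9  2.6]
0.04 0.06 57 [-9.  14.8  2.9]
0.06 0.075 39 [-8.7 13.9  3.3]
-0.07 [72.  75.2] 8
-0.05 [80.2 83.6] 22
-0.03 [81.2 83.6] 31
-0.01 [81.3 83.1] 35
0.01 [81.4 83.5] 38
0.03 [79.3 81.5] 45
0.05 [80.6 82.9] 43
0.07 [78.8 82. ] 25
```

View pics/v5.png

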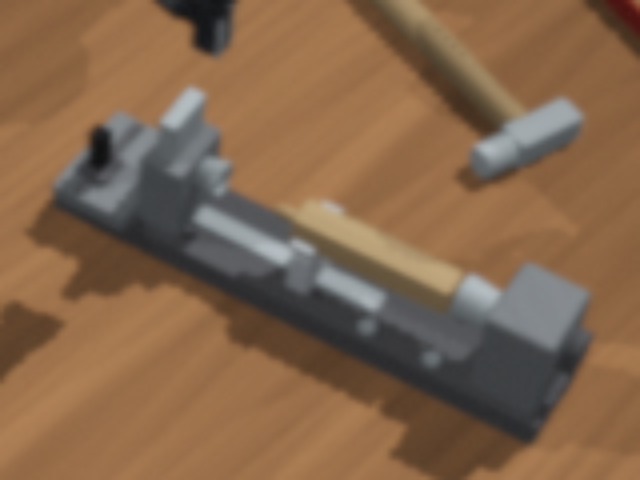

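The blank lies on the rest in line with the cup, its thick pin in the headstock cup at px (420,224). Now I'll bring the shut fingers down behind the grip plate.

Emit:
{"method": "carry_out", "body": {
  "plan": [
    [[-0.022,-0.004,0,0,0,-0.01,0],[-0.043,-0.008,0,0,0,-0.02,0],[-0.043,-0.008,-0.03,0,0,-0.02,0],[-0.043,-0.008,-0.06,0,0,-0.02,0],[-0.043,-0.008,-0.088,0,0,-0.02,0]]
  ]
}}

```text
time_s: 11.95
eef_pos: [0.4569, 0.1467, 0.1047]
eef_rot: [0.0, 0.995, 0.096, 0.002]
wrist_force: [-0.7, -0.3, -0.6]
opening: -0.001
grasp_force: 0.0
```

Emit:
{"method": "carry_out", "body": {
  "plan": [
    [[0,0,0,0,0,0,0],[0,0,0,0,0,0,0],[0,0,0,0,0,0,0],[0,0,0,0,0,0,0],[0,0,0,0,0,0,0]]
  ]
}}

```text
time_s: 12.37
eef_pos: [0.4574, 0.1468, 0.1065]
eef_rot: [0.0, 0.995, 0.096, 0.002]
wrist_force: [0.2, 0.2, 0.1]
opening: 0.001
grasp_force: 0.0
```

Emit:
{"method": "carry_out", "body": {
  "plan": [
    [[0.005,0.001,0,0,0,0,0],[0.01,0.0019,0,0,0,0,0],[0.015,0.0029,0,0,0,0,0],[0.02,0.0039,0,0,0,0,0],[0.025,0.0049,0,0,0,0,0]]
  ]
}}

```text
time_s: 12.78
eef_pos: [0.4812, 0.1516, 0.1047]
eef_rot: [0.0, 0.995, 0.096, -0.0]
wrist_force: [-2.9, -1.3, 2.3]
opening: -0.001
grasp_force: 1.7
```

Emit:
{"method": "carry_out", "body": {
  "plan": [
    [[0.005,0.001,0,0,0,0,0],[0.01,0.0019,0,0,0,0,0],[0.015,0.0029,0,0,0,0,0],[0.02,0.0039,0,0,0,0,0],[0.025,0.0049,0,0,0,0,0]]
  ]
}}

```text
time_s: 13.2
eef_pos: [0.5062, 0.1565, 0.1046]
eef_rot: [0.0, 0.995, 0.096, -0.0]
wrist_force: [-3.9, -1.6, 2.2]
opening: 0.004
grasp_force: 1.7
```

```bash
python3 - <<'E'
from h import *
o=get_obs();print(o["eef_pos"],o["wrist_force"])
a=camera("scene")
A=cv2.resize(a["pixels"][150:270,300:460,::-1],(640,480));cv2.imwrite("pics/v6.png",A)
E
```

```text
[0.50622913 0.15645214 0.1045759 ] [-3.91953381 -1.61335829  2.15753777]
```

View pics/v6.png

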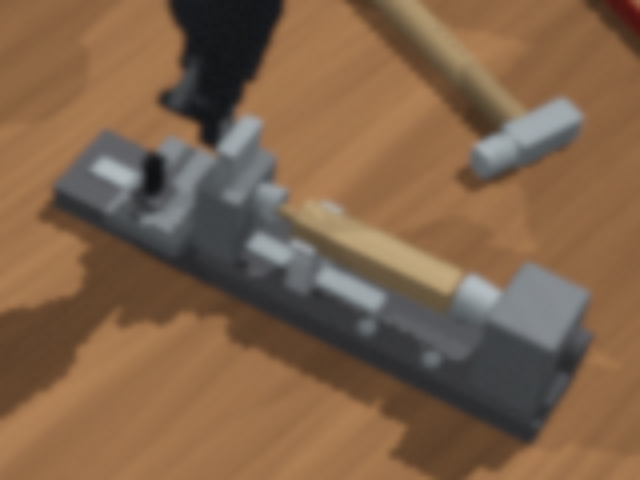

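The tailstock cup at px (368,198) is close to the thin pin at (371,203). I'll keep pushing, more slowly.

Emit:
{"method": "carry_out", "body": {
  "plan": [
    [[0.002,0.0004,0,0,0,0,0],[0.004,0.0008,0,0,0,0,0],[0.006,0.0012,0,0,0,0,0],[0.008,0.0016,0,0,0,0,0],[0.01,0.002,0,0,0,0,0]]
  ]
}}

```text
time_s: 13.67
eef_pos: [0.5158, 0.1583, 0.1046]
eef_rot: [0.0, 0.995, 0.096, -0.0]
wrist_force: [-2.7, -1.5, 1.5]
opening: 0.001
grasp_force: 1.6
```

Emit:
{"method": "carry_out", "body": {
  "plan": [
    [[0.0006,0.0001,0,0,0,0,0],[0.0012,0.0002,0,0,0,0,0],[0.0018,0.0003,0,0,0,0,0],[0.0024,0.0005,0,0,0,0,0],[0.003,0.0006,0,0,0,0,0]]
  ]
}}

```text
time_s: 14.08
eef_pos: [0.5188, 0.1589, 0.1046]
eef_rot: [0.0, 0.995, 0.096, -0.0]
wrist_force: [-3.1, -1.8, -0.1]
opening: 0.001
grasp_force: 1.5
```

Emit:
{"method": "carry_out", "body": {
  "plan": [
    [[0.0006,0.0001,0,0,0,0,0],[0.0012,0.0002,0,0,0,0,0],[0.0018,0.0003,0,0,0,0,0],[0.0024,0.0005,0,0,0,0,0],[0.0024,0.0005,0,0,0,0,0]]
  ]
}}

```text
time_s: 14.5
eef_pos: [0.5197, 0.1591, 0.1046]
eef_rot: [0.0, 0.995, 0.096, -0.002]
wrist_force: [-9.0, -4.8, 4.7]
opening: -0.001
grasp_force: 5.0
```

Emit:
{"method": "carry_out", "body": {
  "plan": [
    [[0.0005,0.0001,0,0,0,0,0],[0.001,0.0002,0,0,0,0,0],[0.0015,0.0003,0,0,0,0,0],[0.0015,0.0003,0,0,0,0,0],[0.0015,0.0003,0,0,0,0,0]]
  ]
}}

```text
time_s: 14.92
eef_pos: [0.5198, 0.1591, 0.1046]
eef_rot: [0.001, 0.995, 0.097, -0.003]
wrist_force: [-14.2, -6.2, 11.0]
opening: 0.002
grasp_force: 8.1
```

Emit:
{"method": "carry_out", "body": {
  "plan": [
    [[0.0006,0.0001,0,0,0,0,0],[0.0012,0.0002,0,0,0,0,0],[0.0018,0.0003,0,0,0,0,0],[0.0025,0.0005,0,0,0,0,0],[0.0025,0.0005,0,0,0,0,0]]
  ]
}}

```text
time_s: 15.33
eef_pos: [0.52, 0.1593, 0.1043]
eef_rot: [0.001, 0.995, 0.097, -0.006]
wrist_force: [-23.7, -7.9, 18.0]
opening: 0.002
grasp_force: 12.6
```

```bash
python3 - <<'E'
from h import *
o=get_obs();print(o["eef_pos"],o["wrist_force"])
a=camera("scene");b=camera("top")
R=[(-.04,-.02),(-.02,0),(0,.02),(.02,.04),(.04,.06),(.06,.075)]
bodyQ(a,.084,R)
for c in(a,b):
    C=cloud(c).reshape(-1,3);S=(C[:,:2]-O)@d;Q=(C[:,:2]-O)@nn;Z=C[:,2]
    k=(S>-.11)&(S<-.05)&(abs(Q)<.025)&(Z>.114)&(Z<.132);print("plate",k.sum(),np.round(np.percentile(S[k],[3,50,97])*1e3,1))
A=cv2.resize(a["pixels"][170:260,325:445,::-1],(720,540),interpolation=cv2.INTER_CUBIC);cv2.imwrite("pics/v7.png",A)
E
```

```text
[0.51999672 0.15930665 0.10425461] [-23.69933609  -7.92094784  18.00247076]
S [-40.4  79.6]
-0.04 -0.02 50 [-17.6  10.1  -3. ]
-0.02 0 54 [-17.9   9.7  -3.2]
0 0.02 56 [-15.1  10.9  -1.9]
0.02 0.04 50 [-13.9  10.6  -1.4]
0.04 0.06 57 [-17.1  10.2  -2. ]
0.06 0.075 39 [-15.8   9.8  -2.9]
plate 106 [-100.7  -81.7  -72.3]Traceback (most recent call last):
  File "<stdin>", line 8, in <module>
    return _quantile_unchecked(
        a, q, axis, out, overwrite_input, method, keepdims, weights)
    return _ureduce(a,
                    func=_quantile_ureduce_func,
    ...<5 lines>...
                    overwrite_input=overwrite_input,
                    method=method)
    r = func(a, **kwargs)
    result = _quantile(arr,
                       quantiles=q,
    ...<2 lines>...
                       out=out,
                       weights=wgt)
    slices_having_nans = np.isnan(arr[-1, ...])
                                  ~~~^^^^^^^^^
IndexError: index -1 is out of bounds for axis 0 with size 0
```

Pressed with about 25 N, so roughly 22 N after the tailstock's drag. The tailstock has travelled about 58 mm, which is consistent with being seated. I'll back off and inspect.

Emit:
{"method": "carry_out", "body": {
  "plan": [
    [[-0.004,-0.0008,0,0,0,0,0],[-0.012,-0.0024,0,0,0,0,0],[-0.02,-0.004,0.01,0,0,0,0],[-0.03,-0.006,0.04,0,0,0,0],[-0.04,-0.008,0.07,0,0,0,0]]
  ]
}}

```text
time_s: 15.85
eef_pos: [0.4842, 0.1524, 0.1745]
eef_rot: [-0.0, 0.995, 0.096, -0.001]
wrist_force: [0.5, 0.3, 0.6]
opening: 0.001
grasp_force: 0.0
```

Emit:
{"method": "carry_out", "body": {
  "plan": [
    [[-0.005,-0.03,0,0,0,0,0],[-0.005,-0.06,0,0,0,0,0],[-0.005,-0.075,0,0,0,0,0],[-0.005,-0.075,0,0,0,0,0],[-0.005,-0.075,0,0,0,0,0]]
  ]
}}

```text
time_s: 16.27
eef_pos: [0.4808, 0.077, 0.1752]
eef_rot: [-0.0, 0.995, 0.095, 0.001]
wrist_force: [0.1, 0.2, -0.1]
opening: 0.005
grasp_force: 0.0
```

```bash
python3 - <<'E'
from h import *
o=get_obs();print(o["eef_pos"],o["wrist_force"])
a=camera("scene");b=camera("top")
R=[(-.04,-.02),(-.02,0),(0,.02),(.02,.04),(.04,.06),(.06,.075)]
bodyQ(a,.084,R)
for c in(a,b):
    C=cloud(c).reshape(-1,3);S=(C[:,:2]-O)@d;Q=(C[:,:2]-O)@nn;Z=C[:,2]
    for nm,k in(("plate",(S>-.11)&(S<-.05)&(abs(Q)<.025)&(Z>.114)&(Z<.132)),("clamp",(S>-.16)&(S<-.11)&(abs(Q)<.04)&(Z>.064)&(Z<.09))):
        if k.sum(): print(nm,k.sum(),np.round(np.percentile(S[k],[3,50,97])*1e3,1),"Q",np.round(np.percentile(Q[k],[3,50,97])*1e3,1))
A=cv2.resize(a["pixels"][170:260,325:445,::-1],(720,540),interpolation=cv2.INTER_CUBIC);cv2.imwrite("pics/v7.png",A)
E
```

```text
[0.48084023 0.07701238 0.17518209] [ 0.13412815  0.19435563 -0.13960492]
S [-40.4  81.1]
-0.04 -0.02 50 [-16.1  10.1  -2.7]
-0.02 0 55 [-16.3   9.6  -3.3]
0 0.02 53 [-15.1  10.9  -2.5]
0.02 0.04 51 [-16.7  10.6  -2.2]
0.04 0.06 54 [-17.   10.1  -2.3]
0.06 0.075 37 [-14.2  11.2  -1.8]
plate 77 [-86.6 -78.6 -73. ] Q [-18.7  -1.3  19.4]
clamp 36 [-143.9 -136.  -129.8] Q [-21.2 -16.2  -3.6]
plate 3 [-76.2 -74.  -73.7] Q [19.5 21.8 22. ]
```

View pics/v7.png

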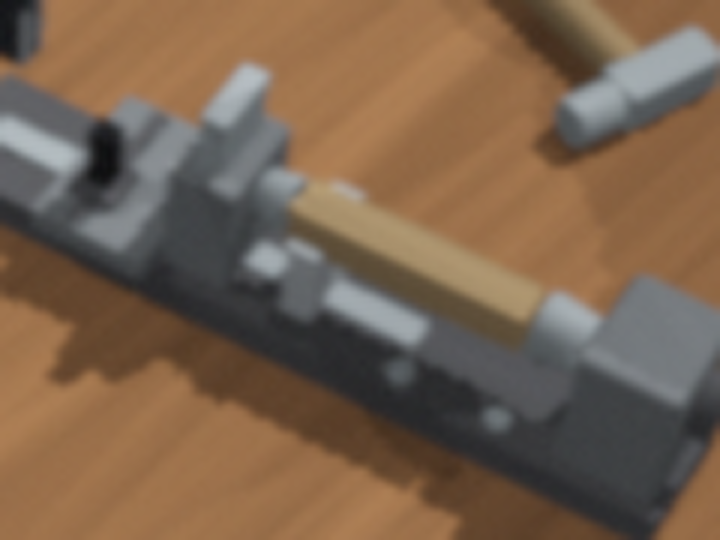

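The blank is mounted: the tail cup's rim is beside the body at px (373,201), and the clamp grip is at (342,195). Now I'll go to the clamp's -y side.

Emit:
{"method": "carry_out", "body": {
  "plan": [
    [[0.013,0.018,-0.01,0,0,0,0],[0.013,0.018,-0.04,0,0,0,0],[0.013,0.018,-0.075,0,0,0,0],[0.013,0.018,-0.105,0,0,0,0],[0.013,0.018,-0.117,0,0,0,0]]
  ]
}}

```text
time_s: 16.78
eef_pos: [0.4902, 0.0968, 0.0535]
eef_rot: [-0.001, 0.995, 0.097, -0.003]
wrist_force: [-1.1, -1.2, -0.4]
opening: 0.001
grasp_force: 0.0
```

Emit:
{"method": "carry_out", "body": {
  "plan": [
    [[0,0,0,0,0,0,0],[0,0,0,0,0,0,0],[-0.001,0.003,0,0,0,0,0],[-0.0015,0.008,0,0,0,0,0],[-0.0025,0.013,0,0,0,0,0]]
  ]
}}

```text
time_s: 17.2
eef_pos: [0.4919, 0.1089, 0.0592]
eef_rot: [0.0, 0.995, 0.096, 0.001]
wrist_force: [0.1, 0.3, 0.2]
opening: 0.0
grasp_force: 0.0
```

Emit:
{"method": "carry_out", "body": {
  "plan": [
    [[-0.001,0.005,0,0,0,0,0],[-0.002,0.01,0,0,0,0,0],[-0.003,0.015,0,0,0,0,0],[-0.004,0.02,0,0,0,0,0],[-0.005,0.025,0,0,0,0,0]]
  ]
}}

```text
time_s: 17.62
eef_pos: [0.486, 0.1337, 0.058]
eef_rot: [0.0, 0.995, 0.096, 0.0]
wrist_force: [0.4, -1.6, 1.4]
opening: 0.003
grasp_force: 0.9
```

Emit:
{"method": "carry_out", "body": {
  "plan": [
    [[-0.001,0.004,0,0,0,0,0],[-0.0015,0.008,0,0,0,0,0],[-0.0025,0.012,0,0,0,0,0],[-0.003,0.016,0,0,0,0,0],[-0.003,0.016,0,0,0,0,0]]
  ]
}}

```text
time_s: 18.03
eef_pos: [0.4823, 0.15, 0.0575]
eef_rot: [-0.0, 0.995, 0.096, -0.0]
wrist_force: [0.9, 0.4, 0.4]
opening: 0.004
grasp_force: 0.0
```

Emit:
{"method": "carry_out", "body": {
  "plan": [
    [[-0.0004,0.002,0,0,0,0,0],[-0.0008,0.004,0,0,0,0,0],[-0.0012,0.006,0,0,0,0,0],[-0.0012,0.006,0,0,0,0,0],[-0.0012,0.006,0,0,0,0,0]]
  ]
}}

```text
time_s: 18.45
eef_pos: [0.4821, 0.1512, 0.0576]
eef_rot: [0.004, 0.995, 0.097, -0.0]
wrist_force: [1.1, -21.6, 1.2]
opening: 0.004
grasp_force: 10.5
```

The clamp has hit its end stop, with a 21 N reaction. I'll retreat and verify.

Emit:
{"method": "carry_out", "body": {
  "plan": [
    [[0.0014,-0.007,0,0,0,0,0],[0.003,-0.015,0,0,0,0,0],[0.005,-0.025,0.02,0,0,0,0],[0.006,-0.035,0.055,0,0,0,0],[0.008,-0.05,0.09,0,0,0,0]]
  ]
}}

```text
time_s: 18.87
eef_pos: [0.4877, 0.1054, 0.1472]
eef_rot: [-0.001, 0.995, 0.097, -0.002]
wrist_force: [1.3, 0.4, 1.0]
opening: -0.003
grasp_force: 0.0
```

Emit:
{"method": "carry_out", "body": {
  "plan": [
    [[0,-0.04,0.01,0,0,0,0],[0,-0.08,0.02,0,0,0,0],[0,-0.12,0.03,0,0,0,0],[0,-0.15,0.03,0,0,0,0],[0,-0.15,0.03,0,0,0,0]]
  ]
}}

```text
time_s: 19.28
eef_pos: [0.4902, -0.0496, 0.1787]
eef_rot: [0.001, 0.996, 0.094, 0.001]
wrist_force: [-0.4, -0.7, 1.0]
opening: -0.002
grasp_force: 0.0
```

```bash
python3 - <<'E'
from h import *
o=get_obs();print(o["eef_pos"],o["wrist_force"],o["time_s"])
a=camera("scene");b=camera("top")
R=[(-.04,-.02),(-.02,0),(0,.02),(.02,.04),(.04,.06),(.06,.075)]
bodyQ(a,.084,R)
for c in(a,b):
    C=cloud(c).reshape(-1,3);S=(C[:,:2]-O)@d;Q=(C[:,:2]-O)@nn;Z=C[:,2]
    for nm,k in(("plate",(S>-.11)&(S<-.05)&(abs(Q)<.025)&(Z>.114)&(Z<.132)),("clamp",(S>-.16)&(S<-.11)&(abs(Q)<.05)&(Z>.064)&(Z<.09))):
        if k.sum(): print(nm,k.sum(),np.round(np.percentile(S[k],[3,50,97])*1e3,1),"Q",np.round(np.percentile(Q[k],[3,50,97])*1e3,1))
A=cv2.resize(a["pixels"][170:260,325:445,::-1],(720,540),interpolation=cv2.INTER_CUBIC);cv2.imwrite("pics/v8.png",A)
E
```

```text
[ 0.49017446 -0.04964594  0.17871898] [-0.3843628  -0.7318659   0.96874904] 19.2833
S [-128.1   81.1]
-0.04 -0.02 55 [-19.1  10.1  -3.4]
-0.02 0 52 [-17.8   9.6  -3.3]
0 0.02 56 [-16.7  10.9  -2. ]
0.02 0.04 54 [-18.3  10.6  -1.8]
0.04 0.06 53 [-14.1  10.2  -1.1]
0.06 0.075 36 [-14.3   9.8  -1.9]
plate 75 [-86.3 -78.8 -72.4] Q [-18.1  -1.2  20.2]
clamp 32 [-143.3 -135.1 -130.1] Q [12.7 19.5 27. ]
plate 83 [-86.8 -80.  -73.5] Q [-15.9   3.4  21.6]
clamp 30 [-144.4 -137.7 -131.6] Q [16.2 21.7 29.3]
```

View pics/v8.png

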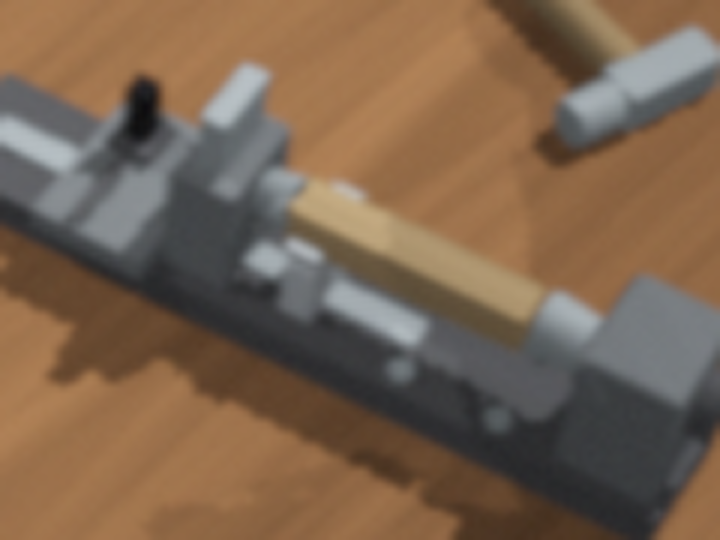

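Blank and tailstock haven't moved, and the clamp is on the far side at px (349,188). The measured clamp travel is only about 34 mm though, so I'll check it with a colour mask and ray cast before handing in.

```bash
python3 - <<'E'
from h import *
import pickle
new={n:camera(n) for n in("scene","top")}
for n in("scene","top"):
    for lab,c,sc in(("start",pickle.load(open(n+".pkl","rb")),-.195),("now",new[n],-.137)):
        g=c["pixels"].max(-1); W=cloud(c); S=(W[...,:2]-O)@d;Q=(W[...,:2]-O)@nn
        m=(g<60)&(W[...,2]>.060)&(W[...,2]<.095)&(abs(S-sc)<.02)&(abs(Q)<.05)
        v,u=np.nonzero(m); p=np.array([ray(c,a,b,.078)[:2] for a,b in zip(u,v)])-O; q=p@nn; s=p@d
        print(n,lab,m.sum(),"q",np.round([q.min()*1e3,np.median(q)*1e3,q.max()*1e3],1),"s",np.round(np.median(s)*1e3,1))
        # foot extents
        k=(W[...,2]>.031)&(W[...,2]<.044)&(abs(S-sc)<.03)&(abs(Q)<.06); print("  foot Q",np.round(np.percentile(Q[k],[2,98])*1e3,1))
        k=(W[...,2]>.0435)&(W[...,2]<.05)&(abs(S-sc)<.02)&(abs(Q)<.05); print("  slide Q",k.sum(),np.round(np.percentile(Q[k],[5,50,95])*1e3,1) if k.any() else "")
E
```

```text
scene start 28 q [-30.  -19.1  -9.5] s -189.8
  foot Q [-43.4  42.4]
  slide Q 27 [-25.8 -16.8  -2.2]
scene now 24 q [-0.9 11.8 22.9] s -131.3
  foot Q [-42.7  39.9]
  slide Q 31 [-4.2 14.2 28.1]
top start 18 q [-17.5 -13.3  -7.8] s -197.3
  foot Q [-40.2  45. ]
  slide Q 65 [-32.8  -1.9  37.2]
top now 19 q [14.1 19.8 25.1] s -139.1
  foot Q [-40.1  44.9]
  slide Q 66 [-30.5  10.1  40.8]
```

Both cameras still give about 33 mm of travel. I'll press the clamp again, slightly lower, to see whether it's really on its stop.

Emit:
{"method": "carry_out", "body": {
  "plan": [
    [[0,0.04,0,0,0,0,0],[0,0.08,0,0,0,0,0],[0,0.12,0,0,0,0,0],[0.001,0.155,0,0,0,0,0],[0.001,0.155,-0.02,0,0,0,0]]
  ]
}}

```text
time_s: 19.9
eef_pos: [0.4919, 0.1174, 0.1607]
eef_rot: [-0.001, 0.995, 0.1, 0.003]
wrist_force: [0.4, 0.7, 0.1]
opening: 0.002
grasp_force: 0.0
```

Emit:
{"method": "carry_out", "body": {
  "plan": [
    [[0,0,-0.03,0,0,0,0],[0,0,-0.06,0,0,0,0],[0,0,-0.085,0,0,0,0],[0,0,-0.1,0,0,0,0],[0,0,-0.1,0,0,0,0]]
  ]
}}

```text
time_s: 20.32
eef_pos: [0.4865, 0.112, 0.0537]
eef_rot: [-0.001, 0.995, 0.098, -0.004]
wrist_force: [-1.0, -0.0, 0.2]
opening: 0.003
grasp_force: 0.0
```

Emit:
{"method": "carry_out", "body": {
  "plan": [
    [[-0.001,0.006,0,0,0,0,0],[-0.0025,0.013,0,0,0,0,0],[-0.004,0.02,0,0,0,0,0],[-0.005,0.027,0,0,0,0,0],[-0.006,0.032,0,0,0,0,0]]
  ]
}}

```text
time_s: 20.73
eef_pos: [0.485, 0.1435, 0.0588]
eef_rot: [-0.0, 0.995, 0.097, 0.001]
wrist_force: [-0.9, 0.4, 0.0]
opening: -0.001
grasp_force: 0.0
```

Emit:
{"method": "carry_out", "body": {
  "plan": [
    [[0,0.001,0,0,0,0,0],[-0.0005,0.003,0,0,0,0,0],[-0.001,0.005,0,0,0,0,0],[-0.001,0.006,0,0,0,0,0],[-0.001,0.006,0,0,0,0,0]]
  ]
}}

```text
time_s: 21.15
eef_pos: [0.4835, 0.1483, 0.0577]
eef_rot: [-0.0, 0.995, 0.096, 0.0]
wrist_force: [0.2, -0.6, -0.3]
opening: 0.003
grasp_force: 0.0
```

Emit:
{"method": "carry_out", "body": {
  "plan": [
    [[-0.0002,0.001,0,0,0,0,0],[-0.0004,0.002,0,0,0,0,0],[-0.0006,0.003,0,0,0,0,0],[-0.0006,0.003,0,0,0,0,0],[-0.0006,0.003,0,0,0,0,0]]
  ]
}}

```text
time_s: 21.57
eef_pos: [0.483, 0.1508, 0.0577]
eef_rot: [0.0, 0.995, 0.096, -0.0]
wrist_force: [-0.4, -4.8, -0.4]
opening: 0.002
grasp_force: 2.1
```

Emit:
{"method": "carry_out", "body": {
  "plan": [
    [[-0.0004,0.002,0,0,0,0,0],[-0.0008,0.004,0,0,0,0,0],[-0.001,0.005,0,0,0,0,0],[-0.001,0.005,0,0,0,0,0],[-0.001,0.005,0,0,0,0,0]]
  ]
}}

```text
time_s: 21.98
eef_pos: [0.4829, 0.1515, 0.0577]
eef_rot: [0.004, 0.995, 0.097, -0.0]
wrist_force: [1.6, -25.7, 0.7]
opening: 0.002
grasp_force: 12.6
```

```bash
python3 - <<'E'
from h import *
o=get_obs();print(o["eef_pos"],o["wrist_force"],o["torque"])
a=camera("scene");b=camera("top")
cv2.imwrite("pics/v9.png",np.hstack([cv2.resize(a["pixels"][150:230,310:390,::-1],(400,400),interpolation=cv2.INTER_CUBIC),cv2.resize(b["pixels"][225:305,225:305,::-1],(400,400),interpolation=cv2.INTER_CUBIC)]))
E
```

```text
[0.48285851 0.15154423 0.05772747] [  1.60700074 -25.72722986   0.7037976 ] [-3.94306137 -0.33260328  0.07405518]
```

The clamp stands hard at the same spot (26 N for 0.7 mm), so it's on its end stop. I'll retreat and hand in.

Emit:
{"method": "carry_out", "body": {
  "plan": [
    [[0.0014,-0.009,0,0,0,0,0],[0.003,-0.018,0,0,0,0,0],[0.005,-0.028,0.02,0,0,0,0],[0.006,-0.038,0.055,0,0,0,0],[0.008,-0.05,0.09,0,0,0,0]]
  ]
}}

```text
time_s: 22.5
eef_pos: [0.4883, 0.1064, 0.1474]
eef_rot: [-0.001, 0.995, 0.096, -0.002]
wrist_force: [1.3, -0.4, -0.1]
opening: 0.002
grasp_force: 0.0
```

Emit:
{"method": "carry_out", "body": {
  "plan": [
    [[0,-0.03,0.01,0,0,0,0],[0,-0.06,0.02,0,0,0,0],[0,-0.08,0.03,0,0,0,0],[0,-0.08,0.03,0,0,0,0],[0,-0.08,0.03,0,0,0,0]]
  ]
}}

```text
time_s: 22.92
eef_pos: [0.4904, 0.0257, 0.1783]
eef_rot: [-0.0, 0.995, 0.095, 0.001]
wrist_force: [0.6, 0.6, -0.7]
opening: -0.0
grasp_force: 0.0
```

```bash
python3 - <<'E'
from h import *
a=camera("scene");C=cloud(a).reshape(-1,3);S=(C[:,:2]-O)@d;Q=(C[:,:2]-O)@nn;Z=C[:,2]
k=(S>-.11)&(S<-.05)&(abs(Q)<.025)&(Z>.114)&(Z<.132);print("plate",np.round(np.percentile(S[k],[3,50,97])*1e3,1))
k=(S>-.16)&(S<-.11)&(abs(Q)<.05)&(Z>.064)&(Z<.09);print("clamp Q",np.round(np.median(Q[k])*1e3,1))
bodyQ(a,.084,[(-.04,-.02),(.04,.06)])
print(hand_in())
E
```

```text
plate [-86.  -78.6 -73. ]
clamp Q 18.2
S [-40.4  79.6]
-0.04 -0.02 50 [-17.6  10.1  -2.2]
0.04 0.06 55 [-15.6  10.2  -2.2]
the job is handed in; nothing more can be done
None
```

The blank is mounted and pressed between the cups, and the job is handed in with no verdict shown; the clamp stopped hard twice at the same spot, but the cameras put its travel at about 33–36 mm, not 40, so the 37 mm clamp check is unconfirmed, and I viewed 11 pictures, one over the limit of 10.

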